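# Clamp a shock damper body in the quick-release vise

## Robot

A 6-joint arm with a two-finger parallel gripper is mounted at the origin on the work surface. World frame = base frame: x ahead of the robot, y to its left, z up, the work surface at z = 0. Lengths are in m, angles in rad, forces in N, time in s.
With the tool pointing down it reaches from about 0.375 to 0.9 m from the base axis. Payload 3.1 kg.
Tool frame: the origin (TCP) lies on the centre line of the jaws, within the pads' length; the fingertips stand robot.finger_overhang ahead of it and the grasp point (between the pads) lies 2 mm behind it (robot.finger_overhang is the distance from the TCP to the fingertips, in m); z points along the fingers, y is the direction in which the jaws open and shut (so a half turn about z gives the same grasp; the last joint's range is limited). The gripper opens to 87 mm and grips with 3 to 60 N. Pads are 19 mm wide; open, the fingers measure 117 mm over their backs; the gripper's body (75 mm by 190 mm) begins 51 mm behind the grasp point.
Start: joints at [-1.284, 0.527, 1.433, -0, 1.181, -0.178], TCP at [0.28, -0.559, 0.24] pointing down, gripper open.
Joint ranges: [-3.08, 3.08], [-0.75, 2.2], [0.22, 2.44], [-1.43, 4.57], [0, 2.65], [-2.85, 2.85]. Speed limits (rad/s): [2.79, 2.79, 3.14, 3.14, 3.14, 3.14].

## Interface

Orientations are given as a unit quaternion [x, y, z, w].
In Python, from rig import robot gives the robot as it stands. The module is installed in compiled form; this text tells all that it offers.
- The arm moves only by the tool step_arm, never from a script. Its arguments are lists of equal length, an entry for each row: "slide": the shift along the tool's x, y, z in mm, a list of three; "twist": the turn about the tool's z in degrees. A call has 1 to 20 rows; each row shifts and turns the commanded pose from where the row before left it, along the tool's axes as they then stand; what a row does not reach is not made up. A row lasts 1/12 s, in which the tool goes at most 41.7 mm and 7.16 degrees, less where a joint would pass 70% of its speed; a pose out of reach is approached as far as the arm can. A call is refused whole if a number of a shift passes 41.7 or a number of a turn 7.16, either way. A call with a gripper value outside its range is refused whole. "jaw" is the finger opening in mm, from 0 to 87, set as the call begins (left out, the last holds). The fingers move at their own pace and stop on an object; "force" is the grip in N (left out, the last holds). Time passes only in rows, so rows that do not move let the fingers close. It gives the time, the measured TCP pose, the force and the opening at its end, in the units of the state.
- robot.get_obs(): the state, without advancing time (a new reading comes with each control period).
- robot.camera(name): name is "scene" or "top" or "wrist"; returns a dict with "color" (384x512x3 uint8, blue, green, red), "depth" (384x512 float32, m along the optical axis (not along the pixel's ray), 0 where there is no reading), "camera_matrix" (3x3 intrinsics, pixels), "k1" (the pictures are not rectified: a ray, as slopes to the right and down, at radius r is drawn at 1 + k1 r^2 times it, then the intrinsics apply), "origin" and "orientation" of the camera in the world. Camera axes: x right, y down, z forward; pixel columns grow to the right and rows downward; lengths in m; the calibration is good to about 2 mm. A picture is of the moment at which its call begins.
- robot.hand_in(): hands the job in, once; it reports no verdict.
The state is a dict: "time": time; "q": joint angles; "joint_velocities": joint speeds; "joint_torque": joint torques, N m; "position": TCP position; "tool_rot": TCP orientation; "ft_force": force on the tool from outside, world axes, zero at the start; "moment": the same for the moment, N m; "grip_width": finger opening in m.
Only numpy, scipy, OpenCV 4.12 (cv2) and the standard library are available. Lean on these libraries where they do the work, as an engineer would, in place of code of your own. Each camera call takes 0.05 s, during which the arm holds its last target.

## Task

Clamp the shock's damper body, which stands loose on the vise's slide, between the V-grooved soft jaws. Press the quick-release lever down and, keeping it down, gently slide the front jaw in until its groove touches the tube; let the lever up so that the half-nut bites, then turn the bar handle clockwise to screw the jaw firmly tight without denting the thin tube (about 80 N of clamping force). Leave the tube upright on the slide, let go of the vise, and leave the things lying around it where they are.

Things in the scene. Friction and masses are not known exactly. Their poses are not given: they have to be found in the camera images.
- vise: Fixed part of a grey cast quick-release bench vise. Origin on the bench under its base; x points from the handle to the rear (fixed) jaw, the way the front jaw closes; y left, z up. In this frame, mm: screw axis y 0, z 95; top of the steel slide beam (44 wide, moves with the front jaw) z 115; jaws 100 wide, tops z 165-167, anvil behind the rear jaw to z 175.
- rear_pad: Black soft jaw on the fixed rear jaw, 14 mm thick, 100 wide, 50 high, with an upright V groove (120 degrees, 8 deep, 28 wide at the mouth) in its middle. Same origin and axes as the vise; its flat face is at x 16 mm, facing the front jaw. Seated in this groove, the tube's axis is at x 4.4, y 0 mm.
- front_pad: The like soft jaw, groove facing the rear one, on the sliding front jaw and moving with it. Axes as the vise's; origin = the vise's origin shifted back (-x) by the jaw opening, so its flat face is at x 16 mm in its own frame. The soft jaws are hard plastic: lever down, once both grooves bear on the tube, the push climbs steeply, some 10 N for every 0.1 mm.
- jaw (a joint): Opening between the flat faces of the soft jaws, m. Starts 0.060 to 0.085 (at most 0.110), shrinks as the jaw closes, about 0.023 when both grooves touch the tube. Lever down: the jaw slides against about 4 N of drag, plus 40 N per m/s. Lever up: the half-nut holds it and only the screw moves it, 16 mm a turn (2.55 mm per rad).
- lever (a joint): Angle of the quick-release lever, rad: 0 to 0.04 at rest (up, half-nut biting), creeping to 0.08 as the screw is tightened; 0.38 fully down. The half-nut lets go at about 0.17; from 0.25 the jaw is well free. Sprung: pressed at the middle of the paddle, about 12 N frees the jaw, 16 N holds it fully down; it comes up by itself when let go.
- lever_top (a point): Where to press the lever: top of a level steel paddle 58 mm long, 44 wide, 146 above the bench, sticking out of the front jaw over the screw nose. From this point towards the rear jaw: an upright thumb stop across the paddle at 12 mm (10 tall, to push the jaw along by), pivot at 34 mm, the jaw casting's upright front at 40 mm. Full travel moves the point 13 mm down. It rides with the front jaw.
- screw (a joint): Angle of screw and bar handle, rad: 0 with the bar level, growing clockwise seen from the handle side, which tightens. Starts -0.9 to -0.5 (right end up). Torque to turn it slowly: about 0.28 N m + 0.00255 N m per newton of clamping: at the ball 4.7 N running free, 8 N at 80 N of clamping, 9.3 N at 110 N. From a snug start, 80 N comes within about 1 rad. It stays where it is left.
- ball_right (a point): Centre of the 18 mm steel ball on the right-hand end (the vise's -y side when level) of the bar handle, 60 mm from the screw axis. The bar is 10 mm thick and turns in an upright plane across the vise, 76 mm in front of lever_top (away from the rear jaw); it rides with the front jaw.
- ball_left (a point): Centre of the like ball on the other (left-hand) end of the bar handle, 60 mm from the screw axis.
- damper_mid (a point): The work: a shock's damper body, a thin aluminium tube 34 mm across with a dark hexagon cap, 90 mm tall, about 0.3 kg, standing loose on the slide beam before the rear groove. This point is its centre, 45 mm above its foot; z its long axis. 50 N of clamping is the least that holds it, 110 N the most it should have, and 130 N dents it; lever down, it must not be pushed with over 40 N.
- damper: The damper body; origin at the centre of its foot, z its long axis.
- grease_jar: A bystander: a squat white jar with a black lid, 64 mm across, 55 tall, standing left of the vise; origin under its middle.
- mallet: A bystander: a mallet with a wooden handle and black rubber head, 260 mm long, lying right of the vise; origin at its middle.
- cap_socket: A bystander: a stepped steel socket 34 mm across, 42 tall, standing at the front left of the vise; origin under its middle.
Things that resemble listed ones, but are neither listed nor needed, are in the scene too. There is more than one size of the damper; the job needs the middle-sized.

How it is judged:
By the outcome, as a careful person would: the job done as asked, in the order asked, and still so for the second after the job is handed in, with the robot touching nothing.
It also fails if it takes over 64 s, if anything falls off the work surface, if the arm or the gripper's body presses on something with over 40 N, if the wrist force passes 120 N, or if a joint passes its speed limit or range.

## Working session

There is one attempt and no reset: what is moved stays moved. The work goes in short steps, Python scripts to look and compute and a tool call to move; the robot and the scene stay as the last step left them, time stands still between calls to the robot, and variables do not carry over. Pictures are saved under pics/ and viewed, and the job is handed in when it is done.

Besides the shell and the picture viewer there is one more tool, called after ">>>" as name(argument=value, ...), one argument or row to a line, values as JSON. step_arm: Moves the arm, as the interface text tells. Its arguments: {"type":"object","properties":{"slide":{"type":"array","items":{"type":"array","items":{"type":"number"}}},"twist":{"type":"array","items":{"type":"number"}},"jaw":{"type":"number"},"force":{"type":"number"}},"required":["slide","twist"]}

```bash
mkdir -p pics; ls; cat > h.py <<'E'
import numpy as np, cv2
from scipy.spatial.transform import Rotation as R
from rig import robot
def snap(name,tag):
    c=robot.camera(name); cv2.imwrite(f'pics/{tag}.png',c['color']); np.savez(f'pics/{tag}.npz',**{k:np.asarray(v) for k,v in c.items()}); return c
def load(tag): return dict(np.load(f'pics/{tag}.npz'))
def rays(c,uv):
    K=np.array(c['camera_matrix']);k1=float(c['k1'])
    uv=np.asarray(uv,float).reshape(-1,1,2)
    n=cv2.undistortPoints(uv,K,np.array([k1,0,0,0.])).reshape(-1,2)
    d=np.c_[n,np.ones(len(n))]
    return d
def Rm(c):
    o=np.array(c['orientation'],float)
    return o if o.shape==(3,3) else R.from_quat(o).as_matrix()
def onplane(c,uv,z):
    d=rays(c,uv)@Rm(c).T; o=np.array(c['origin']); t=(z-o[2])/d[:,2]; return o+d*t[:,None]
def deproj(c,uv):
    uv=np.asarray(uv).reshape(-1,2); d=rays(c,uv); z=np.array(c['depth'])[uv[:,1].astype(int),uv[:,0].astype(int)]
    return np.array(c['origin'])+(d*z[:,None])@Rm(c).T
def proj(c,p):
    p=np.atleast_2d(p); q=(p-np.array(c['origin']))@Rm(c); return cv2.projectPoints(q,np.zeros(3),np.zeros(3),np.array(c['camera_matrix']),np.array([float(c['k1']),0,0,0]))[0].reshape(-1,2)
def cloud(c):
    v,u=np.mgrid[0:384,0:512]; uv=np.c_[u.ravel(),v.ravel()]; return deproj(c,uv).reshape(384,512,3)
E
python3 - <<'E'
from h import *
print(robot.get_obs(), robot.finger_overhang)
for n in ['scene','top','wrist']:
    c=snap(n,n+'0'); print(n,c['origin'],c['orientation'],c['camera_matrix'],c['k1'])
E
```

```text
pics
{'time': 0.0, 'q': array([-1.28450522e+00,  5.28457155e-01,  1.43387587e+00, -2.01452551e-05,
        1.18137975e+00, -1.78462512e-01]), 'joint_velocities': array([ 3.26014380e-05, -9.27185910e-04,  1.20494889e-03,  8.58789247e-04,
       -8.22125540e-05,  2.40545604e-04]), 'joint_torque': array([-3.85382819e-06, -4.40042210e+01, -1.76594746e+01,  6.32400624e-02,
        5.81498339e-02, -1.75157998e-04]), 'position': array([ 0.27997407, -0.55802409,  0.23858553]), 'tool_rot': array([ 9.73120357e-01,  2.30294696e-01, -6.64255506e-05, -1.05801670e-03]), 'ft_force': array([-0.1661946 ,  0.63118461,  0.15002251]), 'moment': array([-0.00328452, -0.04080761, -0.04326858]), 'grip_width': 0.08641282906543589} 0.017
scene [1.11516348 0.06050731 0.75785716] [ 0.63907606  0.70013109 -0.23509962 -0.2147706 ] [[371.78798399   0.         256.21927692]
 [  0.         371.78798399 190.44470477]
 [  0.           0.           1.        ]] 0.03766496425096319
top [0.54508563 0.03939083 1.00759714] [ 0.71256448 -0.70041273  0.02969444 -0.02814461] [[453.49734133   0.         258.02433999]
 [  0.         453.49734133 183.97431768]
 [  0.           0.           1.        ]] -0.13709459107368796
wrist [ 0.34363037 -0.52755777  0.38451038] [ 0.84375094 -0.52086793 -0.06906888  0.10959215] [[283.0307404    0.         250.61254072]
 [  0.         283.0307404  195.68397542]
 [  0.           0.           1.        ]] -0.008169004976709538
```

View pics/scene0.png

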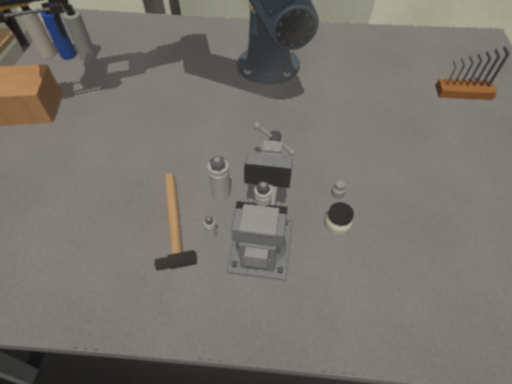

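View pics/top0.png

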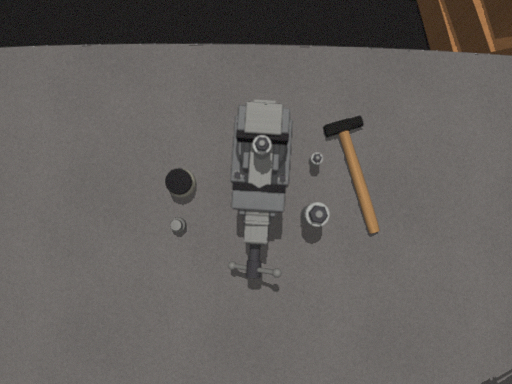

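View pics/wrist0.png

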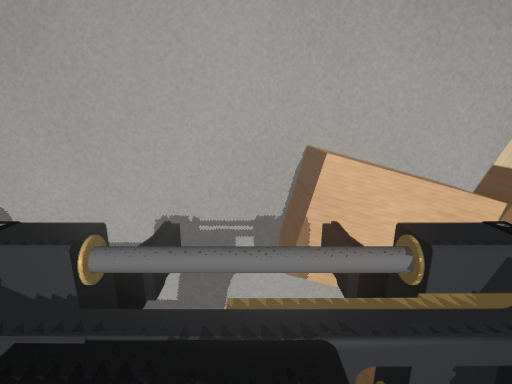

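```bash
python3 - <<'E'
from h import *
c=load('top0'); cv2.imwrite('pics/topcrop.png',cv2.resize(c['color'][85:305,160:360],None,fx=2.7,fy=2.7,interpolation=cv2.INTER_CUBIC))
s=load('scene0'); cv2.imwrite('pics/scrop.png',cv2.resize(s['color'][110:290,140:370],None,fx=3.3,fy=3.3,interpolation=cv2.INTER_CUBIC))
P=cloud(c)
for u,v in [(256,244),(257,230),(258,218),(258,202),(262,144),(263,118),(262,170),(233,266),(277,273),(255,270),(237,110),(288,110),(260,183),(317,214),(316,158)]:
    print((u,v),P[v,u].round(4))
E
```

```text
(256, 244) [0.4998 0.04   0.1044]
(257, 230) [0.5283 0.0386 0.1466]
(258, 218) [0.551  0.037  0.1446]
(258, 202) [0.5806 0.0376 0.1651]
(262, 144) [0.6825 0.0323 0.2071]
(263, 118) [0.738  0.0309 0.1722]
(262, 170) [0.6464 0.0306 0.1135]
(233, 266) [0.4512 0.0869 0.0612]
(277, 273) [ 0.4475 -0.0007  0.1425]
(255, 270) [0.4488 0.0411 0.1079]
(237, 110) [ 0.7958  0.0886 -0.0021]
(288, 110) [ 0.7564 -0.0164  0.1635]
(260, 183) [0.6205 0.0342 0.1125]
(317, 214) [ 0.5607 -0.0771  0.1304]
(316, 158) [ 0.6786 -0.0823  0.0694]
```

View pics/topcrop.png

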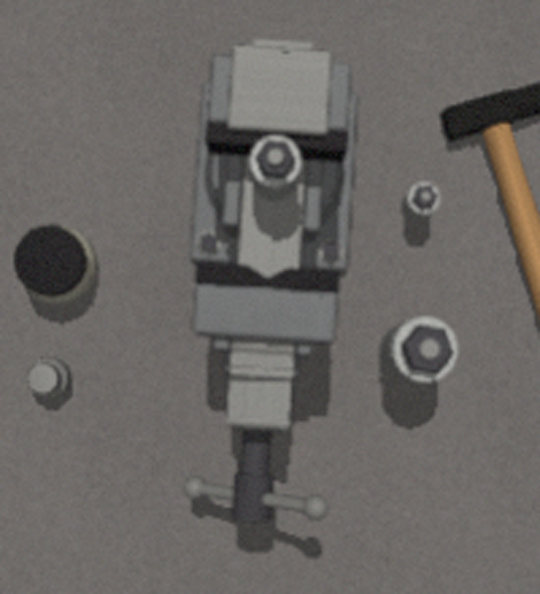

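View pics/scrop.png

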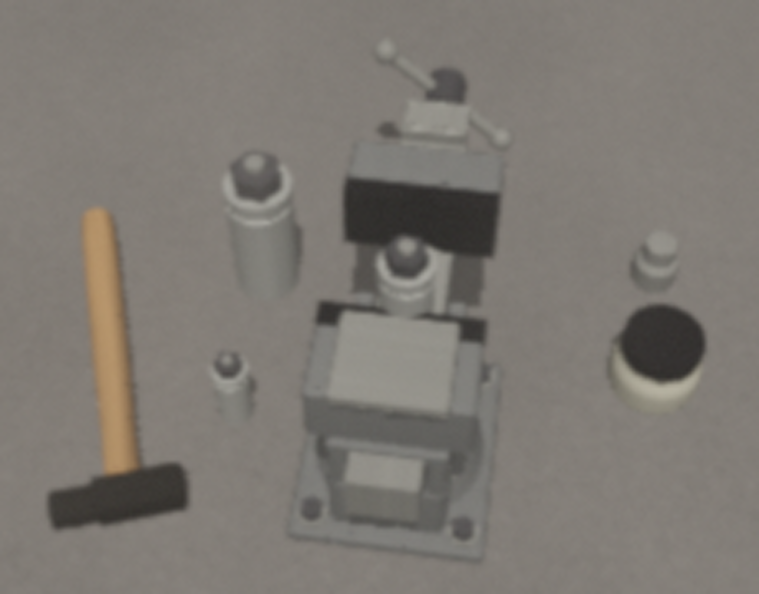

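```bash
cat > m.py <<'E'
from h import *
def rect(P,m,name):
    n,l,st,ce=cv2.connectedComponentsWithStats(m.astype(np.uint8),connectivity=4)
    for i in range(1,n):
        if st[i,4]>60:
            q=P[l==i]; r=cv2.minAreaRect((q[:,:2]*1000).astype(np.float32))
            print(name,st[i],'c',np.round(r[0],1),'size',np.round(r[1],1),'ang',round(r[2],2),'z',np.median(q[:,2]).round(4))
E
python3 - <<'E'
from m import *
c=load('top0');P=cloud(c);Z=P[...,2]
reg=(P[...,0]>.4)&(P[...,0]<.9)&(abs(P[...,1]-.03)<.085)
for a,b in [(.158,.170),(.170,.182),(.139,.152),(.107,.119),(.195,.215),(.118,.135)]:
    rect(P,reg&(Z>a)&(Z<b),(a,b))
# balls (scene+top) by small blobs: bench noise
s=load('scene0');Q=cloud(s)
for a,b in [(.158,.170),(.170,.182),(.139,.152),(.195,.215)]:
    r2=(Q[...,0]>.4)&(Q[...,0]<.9)&(abs(Q[...,1]-.03)<.085)
    rect(Q,r2&(Q[...,2]>a)&(Q[...,2]<b),('s',a,b))
E
```

```text
(0.158, 0.17) [236 105  54  37 692] c [730.9  30.8] size [98.2 65.1] ang 87.29 z 0.1644
(0.158, 0.17) [ 232  181   55   31 1388] c [591.6  36.8] size [100.  50.] ang 87.15 z 0.1635
(0.17, 0.182) [ 245  102   38   34 1107] c [738.1  30.6] size [68.1 60.9] ang 87.12 z 0.1732
(0.139, 0.152) [240 209  38  13 314] c [556.3  36.9] size [70.  20.6] ang 87.16 z 0.1455
(0.139, 0.152) [244 223  25  21 444] c [522.4  40.3] size [43.9 36.9] ang 87.02 z 0.1433
(0.107, 0.119) [243 143  37  44 952] c [657.3  33.5] size [71.6 86. ] ang 87.43 z 0.1125
(0.195, 0.215) [255 137  15  14 151] c [683.9  32.3] size [25.4 23.2] ang 85.79 z 0.2033
('s', 0.158, 0.17) [244 153  49  23 875] c [592.  39.] size [99.8 52.3] ang 87.31 z 0.1652
('s', 0.158, 0.17) [232 199  56  39 589] c [728.7  32.2] size [ 80.3 102.6] ang 1.76 z 0.166
('s', 0.17, 0.182) [255 195  17   9  73] c [697.1  36. ] size [12.8 31.1] ang 7.78 z 0.1769
('s', 0.17, 0.182) [ 239  204   41   32 1041] c [739.7  31.7] size [70.1 60.8] ang 86.86 z 0.1748
('s', 0.139, 0.152) [263 140  20  10 148] c [517.2  43. ] size [43.9 26.6] ang 88.3 z 0.1452
('s', 0.139, 0.152) [261 150  20   6  69] c [547.   40.8] size [42.8  6.8] ang 89.08 z 0.1466
('s', 0.139, 0.152) [244 173  47   9 189] c [612.6  38. ] size [99. 10.] ang 87.51 z 0.1456
('s', 0.139, 0.152) [232 232  52  11 184] c [763.7  30.6] size [97.9  3.3] ang 86.99 z 0.1455
('s', 0.195, 0.215) [257 181  14  13 138] c [687.1  34.8] size [21.8 23.7] ang 55.71 z 0.2047
```

```bash
cat > g.py <<'E'
from h import *
import sys
def st():
    o=robot.get_obs(); r=R.from_quat(o['tool_rot']); M=r.as_matrix(); yaw=np.degrees(np.arctan2(M[1,0],M[0,0]))
    print('t',round(o['time'],2),'pos',(o['position']*1000).round(2),'yaw',yaw.round(2),'tilt',np.degrees(np.arccos(-M[2,2])).round(2),'F',o['ft_force'].round(2),'w',round(o['grip_width']*1000,1)); return o,M
def go(p,yaw=None):
    o,M=st(); d=np.array(p)/1.-o['position']*1000
    if yaw is not None:
        c,s=np.cos(np.radians(yaw)),np.sin(np.radians(yaw)); y0=np.degrees(np.arctan2(M[1,0],M[0,0])); print('twist',(y0-yaw).round(2)); M=np.array([[c,s,0],[s,-c,0],[0,0,-1]])
    print('tool delta after twist',(M.T@d).round(2))
E
python3 -c "
from g import *
go([526.7,41,215],-2.85)"
```

```text
t 0.15 pos [ 280.03 -558.14  238.77] yaw 26.63 tilt 0.1 F [-0.35 -0.32  0.8 ] w 86.9
twist 29.48
tool delta after twist [ 216.57 -610.67   23.77]
```

>>> step_arm(
  slide=[
    [0, 0, 0],
    [0, 0, 0],
    [0, 0, 0],
    [0, 0, 0],
    [0, 0, 0],
    [10, -30, 0],
    [10, -30, 0],
    [10, -30, 0],
    [10, -30, 0],
    [10, -30, 0],
    [10, -30, 0],
    [10, -30, 0],
    [10, -30, 0],
    [10, -30, 0],
    [10, -30, 0],
    [10, -30, 0],
    [10, -30, 0],
    [10, -30, 0],
    [10, -30, 0],
    [10, -30, 0],
  ],
  twist=[5.9, 5.9, 5.9, 5.9, 5.9, 0, 0, 0, 0, 0, 0, 0, 0, 0, 0, 0, 0, 0, 0, 0],
  jaw=0,
  force=20,
)

```text
time: 1.82
position: [0.4527, -0.1152, 0.2395]
tool_rot: [1.0, -0.025, -0.0, -0.0]
ft_force: [-0.2, 0.2, 1.0]
grip_width: 0.0004
```

```bash
python3 -c "
from g import *
go([526.7,41,215],-2.85)"
```

```text
t 1.82 pos [ 452.68 -115.17  239.51] yaw -2.88 tilt 0.01 F [-0.23  0.16  1.04] w 0.4
twist -0.03
tool delta after twist [  66.17 -159.66   24.51]
```

>>> step_arm(
  slide=[
    [11, -27, 0],
    [11, -27, 0],
    [11, -27, 0],
    [11, -27, 0],
    [11, -27, 0],
    [8, -18, 0],
    [0, 0, 5],
    [0, 0, 5],
    [0, 0, 0],
    [0, 0, 0],
  ],
  twist=[0, 0, 0, 0, 0, 0, 0, 0, 0, 0],
)

```text
time: 2.65
position: [0.5221, 0.0321, 0.2288]
tool_rot: [1.0, -0.026, -0.001, 0.0]
ft_force: [-0.4, -0.6, -0.4]
grip_width: 0.0005
```

```bash
python3 -c "
from g import *
go([526.7,41,190],-2.85)
snap('top','top1');snap('scene','scene1');c=snap('wrist','wrist1')
for n in ['top','scene']:
    a=load(n+'1'); b={'top':(170,310,190,330),'scene':(110,240,200,330)}[n]
    cv2.imwrite('pics/%s1c.png'%n,cv2.resize(a['color'][b[0]:b[1],b[2]:b[3]],None,fx=4,fy=4,interpolation=cv2.INTER_CUBIC))
"
```

```text
t 2.65 pos [522.07  32.06 228.81] yaw -2.94 tilt 0.13 F [-0.38 -0.58 -0.36] w 0.5
twist -0.09
tool delta after twist [ 4.18 -9.16 38.81]
```

View pics/top1c.png

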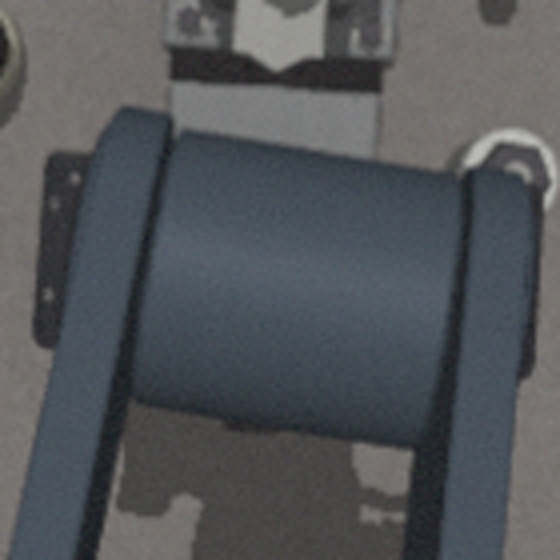

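View pics/scene1c.png

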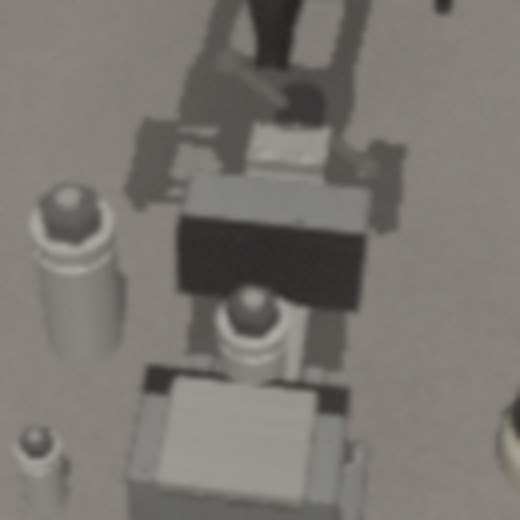

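View pics/wrist1.png

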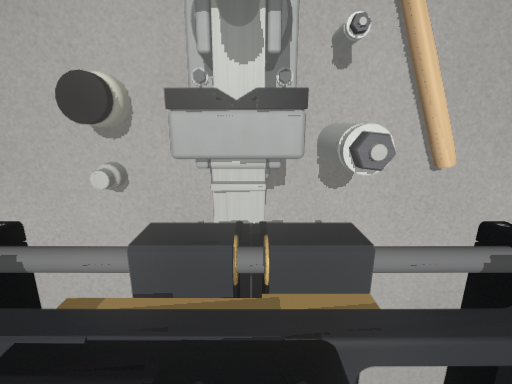

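```bash
python3 -c "
from g import *
c=load('wrist1');P=cloud(c);o,M=st()
T=(P-o['position'])@M*1000
for v in [215,221,224,228,235,245,255,262,270,280,290,300]:
    print(v,[tuple(T[v,u].round(0).astype(int)) for u in (100,140,200,230,245,250,260,300,360)])
import sys
J=(P[...,2]>.158)&(P[...,2]<.172)&(P[...,0]>.54)&(P[...,0]<.64)
from m import rect
rect(P,J,'jaw')
rect(P,(P[...,2]>.139)&(P[...,2]<.152)&(P[...,0]>.48)&(P[...,0]<.58),'pad')
rect(P,(P[...,2]>.19)&(P[...,2]<.215)&(P[...,0]>.6)&(abs(P[...,1]-.03)<.05),'tube')
rect(P,(P[...,2]>.107)&(P[...,2]<.119)&(P[...,0]>.6)&(abs(P[...,1]-.03)<.05),'beam')
"
```

```text
t 2.8 pos [522.85  31.93 229.61] yaw -2.96 tilt 0.01 F [-0.34  0.04  1.09] w 0.6
215 [(np.int64(-57), np.int64(-210), np.int64(228)), (np.int64(-57), np.int64(-154), np.int64(228)), (np.int64(-57), np.int64(-70), np.int64(229)), (np.int64(-7), np.int64(-17), np.int64(84)), (np.int64(-7), np.int64(-4), np.int64(83)), (np.int64(-8), np.int64(0), np.int64(84)), (np.int64(-7), np.int64(8), np.int64(83)), (np.int64(-57), np.int64(69), np.int64(228)), (np.int64(-57), np.int64(153), np.int64(229))]
221 [(np.int64(-66), np.int64(-211), np.int64(229)), (np.int64(-66), np.int64(-155), np.int64(228)), (np.int64(-66), np.int64(-71), np.int64(229)), (np.int64(-13), np.int64(-17), np.int64(84)), (np.int64(-13), np.int64(-4), np.int64(84)), (np.int64(-13), np.int64(0), np.int64(83)), (np.int64(12), np.int64(6), np.int64(16)), (np.int64(-66), np.int64(70), np.int64(228)), (np.int64(-66), np.int64(155), np.int64(230))]
224 [(np.int64(-70), np.int64(-212), np.int64(228)), (np.int64(-70), np.int64(-155), np.int64(228)), (np.int64(39), np.int64(-16), np.int64(-60)), (np.int64(39), np.int64(-6), np.int64
[... 3721 characters left out ...]
, np.int64(-1), np.int64(-80)), (np.int64(25), np.int64(0), np.int64(-80)), (np.int64(25), np.int64(3), np.int64(-80)), (np.int64(24), np.int64(14), np.int64(-79)), (np.int64(25), np.int64(29), np.int64(-81))]
jaw [ 164   87  145   72 9577] c [591.5  38.2] size [100.3  50. ] ang 87.0 z 0.1659
pad [ 196  159   85   24 1485] c [555.   39.8] size [67.1 19.2] ang 86.97 z 0.1477
pad [ 213  191   52   32 1598] c [523.4  41.8] size [43.6 28.2] ang 87.35 z 0.1458
beam [194   0  17  55 797] c [671.   64.3] size [12.3 41.4] ang 87.22 z 0.1122
beam [ 211    0   55  100 3972] c [649.9  35.3] size [44.2 76.2] ang 86.98 z 0.1156
beam [267   0  15  54 781] c [668.6   4.1] size [12.  40.6] ang 87.6 z 0.1122
```

>>> step_arm(
  slide=[
    [-0.8, -5, 15],
    [0, -4.7, 15],
    [0, 0, 15],
    [0, 0, 9],
    [0, 0, 4],
    [0, 0, 2],
    [0, 0, 0],
    [0, 0, 0],
  ],
  twist=[0, 0, 0, 0, 0, 0, 0, 0],
)

```text
time: 3.47
position: [0.5233, 0.0424, 0.1701]
tool_rot: [1.0, -0.025, 0.001, 0.0]
ft_force: [-0.5, 0.0, 0.0]
grip_width: 0.0004
```

```bash
python3 -c "
from g import *
go([522.5,41.7,163],-2.95)"
```

```text
t 3.47 pos [523.3   42.39 170.11] yaw -2.89 tilt 0.07 F [-0.48  0.02  0.04] w 0.4
twist 0.06
tool delta after twist [-0.76  0.73  7.11]
```

Now press down in steps.

>>> step_arm(
  slide=[
    [-0.7, 0.5, 2],
    [0, 0, 2],
    [0, 0, 2],
    [0, 0, 2],
    [0, 0, 2],
    [0, 0, 1],
    [0, 0, 0],
  ],
  twist=[0, 0, 0, 0, 0, 0, 0],
)

```text
time: 4.05
position: [0.5222, 0.0421, 0.1591]
tool_rot: [1.0, -0.025, 0.0, 0.0]
ft_force: [-1.4, -1.1, 7.3]
grip_width: 0.0005
```

>>> step_arm(
  slide=[
    [0, 0, 1],
    [0, 0, 1],
    [0, 0, 1],
    [0, 0, 0],
  ],
  twist=[0, 0, 0, 0],
)

```text
time: 4.38
position: [0.5224, 0.0422, 0.1568]
tool_rot: [1.0, -0.025, 0.001, 0.0]
ft_force: [-2.6, 0.1, 11.3]
grip_width: 0.0006
```

>>> step_arm(
  slide=[
    [0, 0, 1],
    [0, 0, 1],
    [0, 0, 1],
    [0, 0, 0],
  ],
  twist=[0, 0, 0, 0],
)

```text
time: 4.72
position: [0.5228, 0.0422, 0.1541]
tool_rot: [1.0, -0.025, 0.001, 0.0]
ft_force: [-3.1, 0.8, 12.8]
grip_width: 0.0003
```

>>> step_arm(
  slide=[
    [0, 0, 1],
    [0, 0, 1],
    [0, 0, 0],
  ],
  twist=[0, 0, 0],
)

```text
time: 4.97
position: [0.5232, 0.0421, 0.1523]
tool_rot: [1.0, -0.025, 0.002, 0.0]
ft_force: [-1.7, -0.3, 12.3]
grip_width: 0.0006
```

>>> step_arm(
  slide=[
    [0, 0, 1],
    [0, 0, 1],
    [0, 0, 0],
  ],
  twist=[0, 0, 0],
)

```text
time: 5.22
position: [0.5235, 0.0421, 0.1514]
tool_rot: [1.0, -0.025, 0.002, 0.0]
ft_force: [-3.7, 0.6, 18.9]
grip_width: 0.0006
```

```bash
python3 -c "
from g import *
st()
c=snap('wrist','wrist2');snap('scene','scene2')
P=cloud(c)
from m import rect
rect(P,(P[...,2]>.158)&(P[...,2]<.172)&(P[...,0]>.54)&(P[...,0]<.64),'jaw')
"
```

```text
t 5.22 pos [523.54  42.09 151.36] yaw -2.86 tilt 0.25 F [-3.68  0.62 18.91] w 0.6
jaw [  134    67   235   113 23763] c [591.6  38.2] size [101.1  50.1] ang 87.14 z 0.1659
```

View pics/wrist2.png

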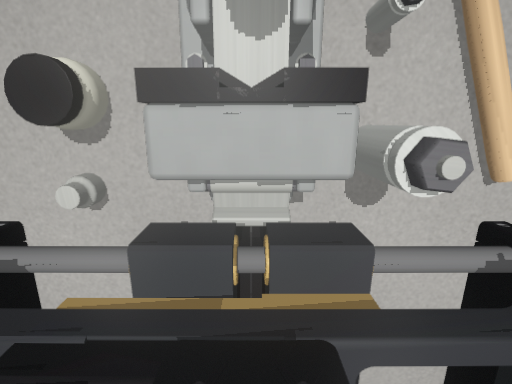

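>>> step_arm(
  slide=[
    [1, 0, 0],
    [1, 0, 0],
    [2, 0, 0],
    [2, 0, 0],
    [2, 0, 0],
    [2, 0, 0],
    [1, 0, 0],
    [0, 0, 0],
  ],
  twist=[0, 0, 0, 0, 0, 0, 0, 0],
)

```text
time: 5.98
position: [0.5333, 0.0416, 0.1514]
tool_rot: [1.0, -0.025, 0.001, 0.0]
ft_force: [-5.7, -0.2, 19.7]
grip_width: 0.0001
```

```bash
cat > j.py <<'E'
from g import *
from m import rect
def look(i):
    st(); c=snap('wrist','wrist%s'%i);P=cloud(c)
    rect(P,(P[...,2]>.158)&(P[...,2]<.172)&(P[...,0]>.54)&(P[...,0]<.69)&(abs(P[...,1]-.035)<.07),'jaw')
    c=snap('scene','scene%s'%i);P=cloud(c)
    rect(P,(P[...,2]>.158)&(P[...,2]<.170)&(P[...,0]>.54)&(P[...,0]<.9)&(abs(P[...,1]-.035)<.07),'sjaw')
    rect(P,(P[...,2]>.19)&(P[...,2]<.215)&(P[...,0]>.6)&(abs(P[...,1]-.035)<.05),'tube')
    cv2.imwrite('pics/scenec%s.png'%i,cv2.resize(c['color'][100:290,190:330],None,fx=3.1,fy=3.1,interpolation=cv2.INTER_CUBIC))
E
python3 -c "
from j import *
look(3)"
```

```text
t 5.98 pos [533.28  41.63 151.36] yaw -2.84 tilt 0.1 F [-5.72 -0.24 19.7 ] w 0.1
jaw [  133    67   237   113 23792] c [601.5  37.4] size [101.7  49.8] ang 87.2 z 0.1659
jaw [238 235  26  11 208] c [543.3  40.8] size [13.1  5.2] ang 86.15 z 0.1621
sjaw [243 156  50  24 890] c [601.3  38.6] size [99.9 52.6] ang 87.63 z 0.1651
sjaw [262 200  26  38 306] c [731.2  61.5] size [41.3 79.7] ang 87.25 z 0.1661
sjaw [232 201  32  34 284] c [733.7  10. ] size [56.4 72.7] ang 89.55 z 0.1663
tube [254 183  18  17 228] c [692.6  34.3] size [27.9 32.7] ang 8.34 z 0.2011
```

>>> step_arm(
  slide=[
    [1, 0, 0],
    [2, 0, 0],
    [2, 0, 0],
    [2, 0, 0],
    [2, 0, 0],
    [2, 0, 0],
    [2, 0, 0],
    [2, 0, 0],
    [2, 0, 0],
    [2, 0, 0],
    [2, 0, 0],
    [2, 0, 0],
    [2, 0, 0],
    [1, 0, 0],
    [0, 0, 0],
  ],
  twist=[0, 0, 0, 0, 0, 0, 0, 0, 0, 0, 0, 0, 0, 0, 0],
)

```text
time: 7.33
position: [0.5591, 0.0404, 0.1514]
tool_rot: [1.0, -0.025, 0.001, 0.0]
ft_force: [-5.5, -0.4, 19.1]
grip_width: 0.0003
```

```bash
python3 -c "
from j import *
look(4)"
```

```text
t 7.33 pos [559.14  40.35 151.4 ] yaw -2.84 tilt 0.08 F [-5.54 -0.4  19.11] w 0.3
jaw [218   0  67  23 712] c [675.4  33.7] size [28.  8.] ang 88.35 z 0.1652
jaw [  133    67   237   113 23792] c [627.2  36.2] size [101.3  49.8] ang 87.05 z 0.1659
jaw [238 235  26  11 211] c [569.2  39.4] size [13.1  5.5] ang 87.58 z 0.162
sjaw [241 165  51  25 923] c [627.5  37.4] size [99.6 51.7] ang 87.48 z 0.1651
sjaw [266 200  22  38 301] c [730.1  63.3] size [80.9 40.7] ang 1.89 z 0.1659
sjaw [232 201  31  32 267] c [728.3  -1.8] size [48.3 73.8] ang 67.23 z 0.1661
tube [254 183  18  16 223] c [692.4  34.5] size [27.1 32.8] ang 10.3 z 0.2016
```

View pics/scenec4.png

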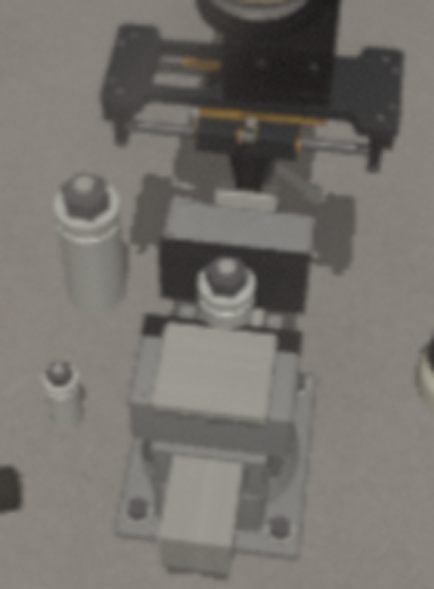

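View pics/wrist4.png

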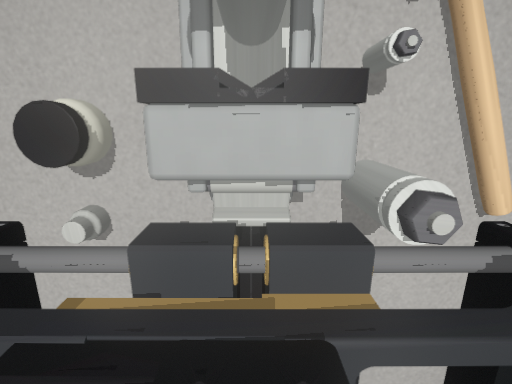

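>>> step_arm(
  slide=[
    [1, 0, 0],
    [2, 0, 0],
    [2, 0, 0],
    [2, 0, 0],
    [2, 0, 0],
    [2, 0, 0],
    [2, 0, 0],
    [2, 0, 0],
    [2, 0, 0],
    [1, 0, 0],
    [0, 0, 0],
  ],
  twist=[0, 0, 0, 0, 0, 0, 0, 0, 0, 0, 0],
)

```text
time: 8.35
position: [0.5771, 0.0394, 0.1514]
tool_rot: [1.0, -0.025, 0.001, 0.0]
ft_force: [-5.0, -0.2, 18.7]
grip_width: 0.0006
```

```bash
python3 -c "
from j import *
look(5)"
```

```text
t 8.35 pos [577.1   39.44 151.44] yaw -2.84 tilt 0.07 F [-5.   -0.18 18.65] w 0.6
jaw [217  40  70  26 375] c [676.3  33.9] size [29.8  8.7] ang 86.74 z 0.1653
jaw [  133    67   237   113 23771] c [645.2  35.5] size [101.3  49.8] ang 87.09 z 0.1659
jaw [238 235  26  11 210] c [587.1  38.6] size [13.1  5.3] ang 85.86 z 0.1621
sjaw [240 171  51  26 839] c [645.1  36.6] size [99.8 50.8] ang 87.12 z 0.1652
sjaw [246 200  42  38 331] c [740.7  56.2] size [62.6 87.7] ang 65.66 z 0.1661
sjaw [232 201  29  32 260] c [727.7  -2.9] size [44.5 72.4] ang 67.48 z 0.1661
tube [254 183  18  16 223] c [693.5  35.2] size [29.1 33.1] ang 13.84 z 0.2013
```

View pics/wrist5.png

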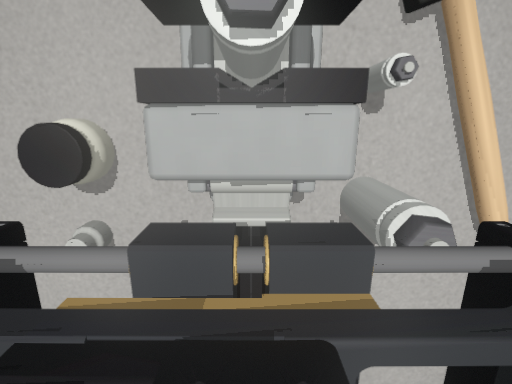

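>>> step_arm(
  slide=[
    [1, 0, 0],
    [1, 0, 0],
    [1, 0, 0],
    [0.5, 0, 0],
    [0, 0, 0],
  ],
  twist=[0, 0, 0, 0, 0],
)

```text
time: 8.87
position: [0.5804, 0.0393, 0.1515]
tool_rot: [1.0, -0.025, 0.0, 0.0]
ft_force: [-6.5, -0.2, 18.8]
grip_width: 0.0006
```

>>> step_arm(
  slide=[
    [0.5, 0, 0],
    [0.5, 0, 0],
    [0.5, 0, 0],
    [0, 0, 0],
  ],
  twist=[0, 0, 0, 0],
)

```text
time: 9.2
position: [0.5819, 0.0392, 0.1515]
tool_rot: [1.0, -0.025, 0.0, 0.0]
ft_force: [-6.1, 1.1, 18.3]
grip_width: 0.0007
```

```bash
python3 -c "
from j import *
look(6)"
```

```text
t 9.2 pos [581.86  39.2  151.49] yaw -2.84 tilt 0.06 F [-6.12  1.13 18.27] w 0.7
jaw [218  54  65  23 288] c [676.1  34.8] size [28.4  7.9] ang 83.18 z 0.1655
jaw [  133    67   237   113 23790] c [649.9  35. ] size [101.2  49.8] ang 87.18 z 0.1659
jaw [238 235  26  11 208] c [591.6  38.3] size [13.1  5.6] ang 86.56 z 0.1622
sjaw [239 173  52  26 825] c [650.7  36.3] size [99.9 51.7] ang 86.8 z 0.1652
sjaw [232 199  27  34 258] c [723.3  -4.4] size [39.5 79.4] ang 65.2 z 0.1661
sjaw [253 200  35  38 330] c [731.7  55.6] size [56.1 81.8] ang 83.38 z 0.1662
tube [254 183  18  16 224] c [692.3  35.1] size [26.  33.2] ang 17.4 z 0.2018
```

View pics/wrist6.png

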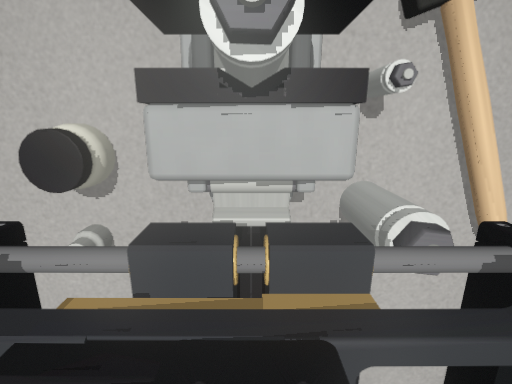

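>>> step_arm(
  slide=[
    [0.3, 0, 0],
    [0.3, 0, 0],
    [0.3, 0, 0],
    [0, 0, 0],
  ],
  twist=[0, 0, 0, 0],
)

```text
time: 9.63
position: [0.5827, 0.0392, 0.1515]
tool_rot: [1.0, -0.025, 0.0, 0.0]
ft_force: [-6.1, -0.0, 18.5]
grip_width: 0.0003
```

>>> step_arm(
  slide=[
    [0.3, 0, 0],
    [0.3, 0, 0],
    [0, 0, 0],
  ],
  twist=[0, 0, 0],
)

```text
time: 9.88
position: [0.5833, 0.0392, 0.1515]
tool_rot: [1.0, -0.025, 0.0, 0.0]
ft_force: [-6.1, -0.2, 17.8]
grip_width: 0.0004
```

>>> step_arm(
  slide=[
    [0.3, 0, 0],
    [0.3, 0, 0],
    [0, 0, 0],
  ],
  twist=[0, 0, 0],
)

```text
time: 10.13
position: [0.5839, 0.0391, 0.1515]
tool_rot: [1.0, -0.025, 0.0, 0.0]
ft_force: [-6.1, -0.4, 17.2]
grip_width: 0.0006
```

>>> step_arm(
  slide=[
    [0.3, 0, 0],
    [0.3, 0, 0],
    [0.3, 0, 0],
    [0, 0, 0],
  ],
  twist=[0, 0, 0, 0],
)

```text
time: 10.47
position: [0.5848, 0.0391, 0.1515]
tool_rot: [1.0, -0.025, 0.0, 0.0]
ft_force: [-5.7, 0.0, 18.1]
grip_width: 0.0006
```

>>> step_arm(
  slide=[
    [0.3, 0, 0],
    [0.3, 0, 0],
    [0.3, 0, 0],
    [0, 0, 0],
  ],
  twist=[0, 0, 0, 0],
)

```text
time: 10.8
position: [0.5849, 0.0391, 0.1515]
tool_rot: [1.0, -0.025, -0.001, 0.0]
ft_force: [-7.3, 0.5, 19.3]
grip_width: 0.0004
```

```bash
python3 -c "
from j import *
look(7)"
```

```text
t 10.8 pos [584.93  39.07 151.45] yaw -2.83 tilt 0.07 F [-7.28  0.46 19.29] w 0.4
jaw [  133    66   237   115 23963] c [653.1  35.1] size [101.   51.4] ang 87.17 z 0.1659
jaw [238 235  26  11 209] c [594.7  38.2] size [13.1  5.9] ang 87.01 z 0.1624
sjaw [239 174  52  26 804] c [652.7  36. ] size [100.   52.4] ang 87.48 z 0.1651
sjaw [254 200  34  38 316] c [734.2  59.1] size [52.6 81.7] ang 78.13 z 0.1661
sjaw [232 201  30  32 261] c [727.8  -2.8] size [47.  73.4] ang 66.79 z 0.1661
tube [254 183  18  16 223] c [692.1  35.6] size [27.1 32.7] ang 18.45 z 0.2018
```

View pics/wrist7.png

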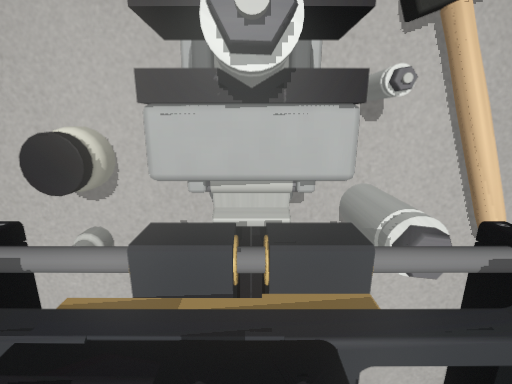

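View pics/scenec7.png

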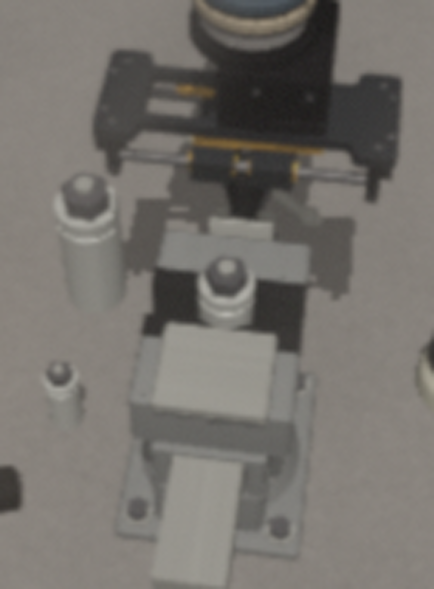

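>>> step_arm(
  slide=[
    [0.3, 0, 0],
    [0.3, 0, 0],
    [0, 0, 0],
    [0, 0, 0],
  ],
  twist=[0, 0, 0, 0],
)

```text
time: 11.23
position: [0.585, 0.0391, 0.1514]
tool_rot: [1.0, -0.025, -0.001, 0.0]
ft_force: [-8.6, -0.4, 20.5]
grip_width: 0.0005
```

>>> step_arm(
  slide=[
    [0.3, 0, 0],
    [0.3, 0, 0],
    [0, 0, 0],
    [0, 0, 0],
  ],
  twist=[0, 0, 0, 0],
)

```text
time: 11.57
position: [0.5851, 0.0391, 0.1514]
tool_rot: [1.0, -0.025, -0.002, 0.0]
ft_force: [-7.5, -0.1, 21.4]
grip_width: 0.0002
```

>>> step_arm(
  slide=[
    [0.4, 0, 0],
    [0.4, 0, 0],
    [0.4, 0, 0],
    [0.3, 0, 0],
    [0, 0, 0],
    [0, 0, 0],
  ],
  twist=[0, 0, 0, 0, 0, 0],
)

```text
time: 12.07
position: [0.5852, 0.0391, 0.1514]
tool_rot: [1.0, -0.025, -0.003, 0.0]
ft_force: [-10.6, -0.9, 22.7]
grip_width: 0.0002
```

```bash
python3 -c "
from j import *
look(8)"
```

```text
t 12.07 pos [585.25  39.07 151.38] yaw -2.82 tilt 0.37 F [-10.61  -0.93  22.72] w 0.2
jaw [  133    65   237   116 23996] c [653.6  34.9] size [101.1  50.8] ang 87.07 z 0.1659
jaw [237 235  27  11 205] c [595.   38.5] size [13.7  5.8] ang 87.28 z 0.1621
sjaw [239 174  52  26 809] c [653.1  36. ] size [100.2  51.6] ang 86.81 z 0.165
sjaw [232 199  32  33 259] c [724.   -3.2] size [46.3 78. ] ang 57.55 z 0.166
sjaw [240 200  48  38 341] c [743.9  53.7] size [66.  99.3] ang 57.19 z 0.1661
tube [254 183  18  16 227] c [692.1  34.2] size [28.3 32.7] ang 6.93 z 0.2011
```

>>> step_arm(
  slide=[
    [0, 0, -1],
    [0, 0, -1],
    [0, 0, -2],
    [0, 0, -2],
    [0, 0, -2],
    [0, 0, -2],
    [0, 0, -2],
    [0, 0, -2],
    [0, 0, -1],
    [0, 0, 0],
  ],
  twist=[0, 0, 0, 0, 0, 0, 0, 0, 0, 0],
)

```text
time: 13.0
position: [0.5889, 0.0389, 0.1636]
tool_rot: [1.0, -0.025, 0.0, -0.0]
ft_force: [-1.2, -1.2, 0.3]
grip_width: 0.0004
```

```bash
python3 -c "
from j import *
look(9)"
```

```text
t 13.0 pos [588.94  38.87 163.6 ] yaw -2.87 tilt 0.04 F [-1.16 -1.17  0.26] w 0.4
jaw [  145    81   213   102 19643] c [653.  35.] size [100.9  50.1] ang 87.13 z 0.1659
jaw [236 227  30  19 301] c [598.6  38. ] size [16.4  6. ] ang 87.93 z 0.1656
sjaw [239 174  52  26 800] c [652.8  36.2] size [99.7 51.7] ang 87.21 z 0.1652
sjaw [232 199  30  34 262] c [ 7.26e+02 -3.00e-01] size [46.4 78.6] ang 69.0 z 0.1662
sjaw [264 200  24  38 293] c [726.1  69.6] size [78.8 41.2] ang 23.1 z 0.1659
tube [254 183  18  17 224] c [692.5  35. ] size [27.8 32.8] ang 14.96 z 0.2018
```

>>> step_arm(
  slide=[
    [0, 0, -20],
    [0, 0, -30],
    [-10, 0, -30],
    [-25, 0, -20],
    [-30, 0, 0],
    [-30, 0, 0],
    [-30, 0, 0],
    [-25, 0, 0],
    [0, 0, 0],
    [0, 0, 0],
  ],
  twist=[0, 0, 0, 0, 0, 0, 0, 0, 0, 0],
)

```text
time: 13.93
position: [0.438, 0.0465, 0.2637]
tool_rot: [1.0, -0.025, 0.0, 0.0]
ft_force: [0.3, -0.9, -0.4]
grip_width: 0.0003
```

```bash
python3 -c "
from j import *
look(10);snap('top','top10')"
```

```text
t 13.93 pos [438.05  46.51 263.67] yaw -2.87 tilt 0.04 F [ 0.32 -0.93 -0.35] w 0.3
sjaw [239 174  52  26 808] c [653.3  35.9] size [100.3  51.5] ang 86.88 z 0.1652
sjaw [265 200  23  38 301] c [729.4  65.4] size [80.6 41.9] ang 9.13 z 0.1659
sjaw [232 201  30  31 257] c [725.9  -5.1] size [44.7 74.3] ang 60.29 z 0.1661
tube [254 183  18  17 230] c [692.7  34.9] size [27.9 32.9] ang 14.67 z 0.2004
```

View pics/wrist10.png

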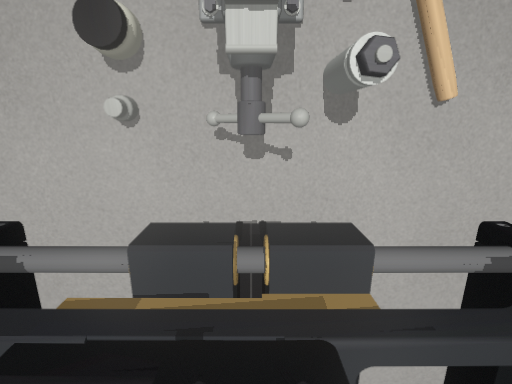

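View pics/scenec10.png

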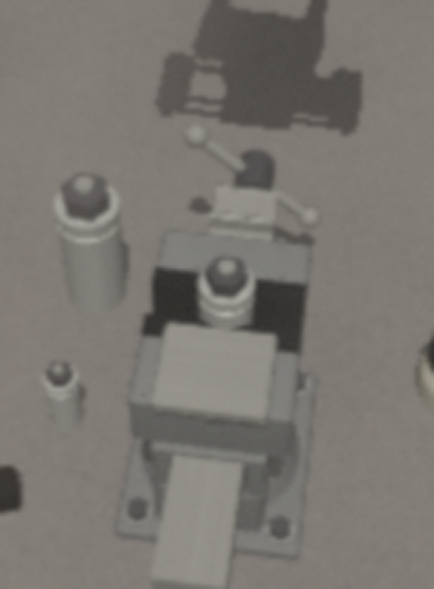

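View pics/top10.png

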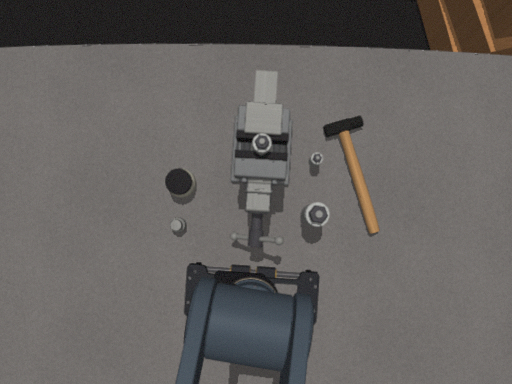

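```bash
cat > b.py <<'E'
from j import *
def balls(tag,off=None):
    c=load(tag);P=cloud(c); V=R.from_euler('z',-2.9,degrees=True).as_matrix()
    for y0 in (-.004,.09):
        m=(abs(P[...,0]-.512)<.018)&(abs(P[...,1]-y0)<.025)&(P[...,2]>.04)&(P[...,2]<.16)
        m&=(c['color'].astype(int).sum(2)>0)
        q=P[m]
        if len(q)<10: print('none');continue
        # sphere fit on outermost cluster
        from scipy.optimize import least_squares
        ext=q[np.abs(q[:,1]-.043)>.038]
        f=least_squares(lambda p:np.linalg.norm(ext-p,axis=1)-.009,np.median(ext,0)-[0,0,.006],loss='soft_l1',f_scale=.001)
        print(tag,len(ext),'centre',(f.x*1000).round(1),'top z',(ext[:,2].max()*1000).round(1),'rms',(f.fun.std()*1000).round(2))
E
python3 -c "
from b import *
for t in ('wrist10','scene10','top10'): balls(t)
c=load('wrist10'); print(deproj(c,[(300,118),(214,118),(251,118),(251,40),(370,50),(385,55)]).round(4))"
```

```text
wrist10 293 centre [509.6  -2.9 135.1] top z 145.5 rms 0.52
wrist10 154 centre [514.   86.6  56.3] top z 69.0 rms 0.98
scene10 43 centre [509.3  -1.3 134.9] top z 144.2 rms 0.96
scene10 38 centre [513.5  87.3  56.7] top z 67.6 rms 1.63
top10 64 centre [509.4  -2.7 133.1] top z 143.3 rms 0.92
top10 46 centre [514.2  85.4  53.9] top z 67.1 rms 1.38
[[ 0.5088 -0.0022  0.1445]
 [ 0.514   0.0854  0.0637]
 [ 0.5114  0.0419  0.1092]
 [ 0.5745  0.0388  0.146 ]
 [ 0.5656 -0.0693  0.1272]
 [ 0.5596 -0.0804  0.1337]]
```

```bash
python3 -c "
from g import *
go([508.5,-10,172],-2.9)"
```

```text
t 14.08 pos [440.51  46.07 263.79] yaw -2.88 tilt 0.13 F [ 0.41 -1.02  0.04] w 0.3
twist 0.02
tool delta after twist [70.74 52.56 91.79]
```

>>> step_arm(
  slide=[
    [20, 15, 0],
    [25, 18, 0],
    [25, 19, 0],
    [0, 0, 25],
    [0, 0, 30],
    [0, 0, 25],
    [0, 0, 11],
    [0, 0, 0],
    [0, 0, 0],
  ],
  twist=[0, 0, 0, 0, 0, 0, 0, 0, 0],
)

```text
time: 14.83
position: [0.5069, -0.0094, 0.1718]
tool_rot: [1.0, -0.025, -0.0, -0.0]
ft_force: [-0.0, -0.1, 0.4]
grip_width: 0.0005
```

```bash
python3 -c "
from b import *
go([508.5,-10,162],-2.9)
c=snap('scene','scene11'); cv2.imwrite('pics/scenec11.png',cv2.resize(c['color'][100:230,190:330],None,fx=4,fy=4,interpolation=cv2.INTER_CUBIC)); balls('scene11')"
```

```text
t 14.83 pos [506.94  -9.35 171.78] yaw -2.88 tilt 0.05 F [-0.02 -0.15  0.37] w 0.5
twist 0.02
tool delta after twist [1.59 0.57 9.78]
scene11 58 centre [516.5  -4.  147.3] top z 160.0 rms 3.0
scene11 38 centre [513.5  87.6  56.2] top z 69.4 rms 1.57
```

View pics/scenec11.png

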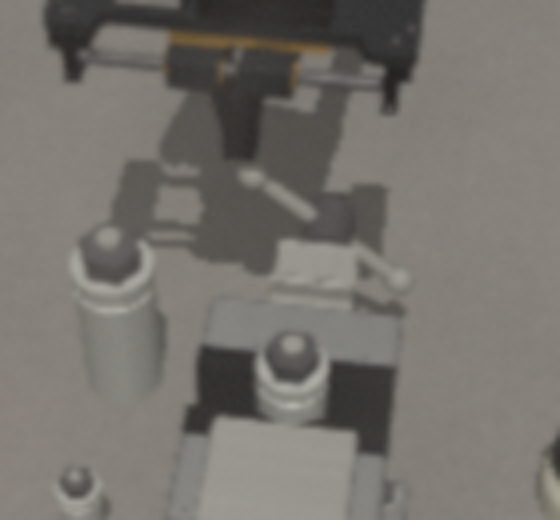

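>>> step_arm(
  slide=[
    [1.5, -3, 2],
    [0, 0, 3],
    [0, 0, 2],
    [0, 0, 1],
    [0, 0, 0],
  ],
  twist=[0, 0, 0, 0, 0],
)

```text
time: 15.3
position: [0.5077, -0.0061, 0.1647]
tool_rot: [1.0, -0.025, 0.0, 0.0]
ft_force: [0.4, -0.2, 0.6]
grip_width: 0.0002
```

>>> step_arm(
  slide=[
    [0, 0, 1],
    [0, 0, 1],
    [0, 0, 1],
    [0, 0, 0],
  ],
  twist=[0, 0, 0, 0],
)

```text
time: 15.63
position: [0.5076, -0.0062, 0.1614]
tool_rot: [1.0, -0.025, -0.0, -0.0]
ft_force: [0.9, -0.5, -0.5]
grip_width: 0.0004
```

>>> step_arm(
  slide=[
    [0, 0.5, 1],
    [0, 0.8, 1],
    [0, 0.8, 1],
    [0, 0, 0],
  ],
  twist=[0, 0, 0, 0],
)

```text
time: 15.97
position: [0.5078, -0.008, 0.1591]
tool_rot: [1.0, -0.025, 0.0, -0.0]
ft_force: [-1.0, 1.7, 5.5]
grip_width: 0.0003
```

>>> step_arm(
  slide=[
    [0, 0.8, 1],
    [0, 0.8, 1],
    [0, 0.8, 1],
    [0, 0, 0],
  ],
  twist=[0, 0, 0, 0],
)

```text
time: 16.3
position: [0.5077, -0.0106, 0.1563]
tool_rot: [1.0, -0.025, 0.0, -0.0]
ft_force: [-1.9, 0.5, 5.9]
grip_width: 0.0003
```

>>> step_arm(
  slide=[
    [0, 0.7, 1],
    [0, 0.7, 1],
    [0, 0.7, 1],
    [0, 0, 0],
  ],
  twist=[0, 0, 0, 0],
)

```text
time: 16.63
position: [0.5077, -0.013, 0.1534]
tool_rot: [1.0, -0.025, 0.001, 0.0]
ft_force: [-1.3, 0.6, 6.0]
grip_width: 0.0001
```

>>> step_arm(
  slide=[
    [0, 0.3, 1],
    [0, 0.4, 1],
    [0, 0.4, 1],
    [0, 0, 0],
  ],
  twist=[0, 0, 0, 0],
)

```text
time: 16.97
position: [0.5078, -0.0148, 0.1507]
tool_rot: [1.0, -0.025, 0.001, 0.001]
ft_force: [-2.1, -2.5, 9.3]
grip_width: 0.0002
```

>>> step_arm(
  slide=[
    [0, 0.4, 1],
    [0, 0.4, 1],
    [0, 0.4, 1],
    [0, 0, 0],
  ],
  twist=[0, 0, 0, 0],
)

```text
time: 17.3
position: [0.5078, -0.0165, 0.1479]
tool_rot: [1.0, -0.024, 0.001, 0.001]
ft_force: [-1.5, -4.2, 10.1]
grip_width: 0.0003
```

>>> step_arm(
  slide=[
    [0, 0.4, 1],
    [0, 0.4, 1],
    [0, 0.4, 1],
    [0, 0, 0],
  ],
  twist=[0, 0, 0, 0],
)

```text
time: 17.63
position: [0.5078, -0.0182, 0.145]
tool_rot: [1.0, -0.024, 0.001, 0.002]
ft_force: [-2.8, -5.1, 10.5]
grip_width: 0.0004
```

```bash
cat > q.py <<'E'
from b import *
o,M=st(); tip=o['position'][2]*1000-17
th=np.arcsin((95-(tip-9))/60); print('theta from tip',th.round(3),'ball y',(42.3-60*np.cos(th)).round(1))
F=o['ft_force']; arm=.06*np.cos(th); tq=F[2]*arm+F[1]*(.06*-np.sin(th))*0; print('torque Fz',tq.round(3),'clamp',((tq-.28)/.00255).round(0))
print('full torque about axis',  (np.cross([0,(o['position'][1]-.0423),(tip/1000-.095)],[0,-F[1],-F[2]])[0]).round(3))
E
python3 q.py; python3 -c "
from b import *
snap('scene','scene12'); balls('scene12')"
```

```text
t 17.63 pos [507.84 -18.19 145.  ] yaw -2.78 tilt 0.23 F [-2.79 -5.15 10.47] w 0.4
theta from tip -0.412 ball y -12.7
torque Fz 0.576 clamp 116.0
full torque about axis 0.464
scene12 133 centre [514.5 -14.  136.2] top z 159.7 rms 6.16
scene12 55 centre [515.   95.4  71.4] top z 83.0 rms 2.52
```

>>> step_arm(
  slide=[
    [0, 0, -3],
    [0, 0, -3],
    [0, -2.5, 0],
    [0, -2.5, 0],
    [0, 0, 0],
    [0, 0, 1],
    [0, 0, 1],
    [0, 0, 0],
  ],
  twist=[0, 0, 0, 0, 0, 0, 0, 0],
)

```text
time: 18.35
position: [0.5072, -0.0111, 0.1471]
tool_rot: [1.0, -0.025, -0.0, -0.0]
ft_force: [-0.3, 0.1, -0.3]
grip_width: 0.0003
```

```bash
python3 q.py; python3 -c "
from b import *
c=snap('scene','scene13'); balls('scene13')
cv2.imwrite('pics/scenec13.png',cv2.resize(c['color'][100:220,200:320],None,fx=5,fy=5,interpolation=cv2.INTER_CUBIC))"
```

```text
t 18.35 pos [507.2  -11.11 147.14] yaw -2.86 tilt 0.05 F [-0.35  0.08 -0.32] w 0.3
theta from tip -0.451 ball y -11.7
torque Fz -0.017 clamp -117.0
full torque about axis -0.015
scene13 127 centre [513.8  -9.7 136.7] top z 159.9 rms 5.72
scene13 55 centre [514.   95.1  71.4] top z 81.8 rms 2.32
```

View pics/scenec13.png

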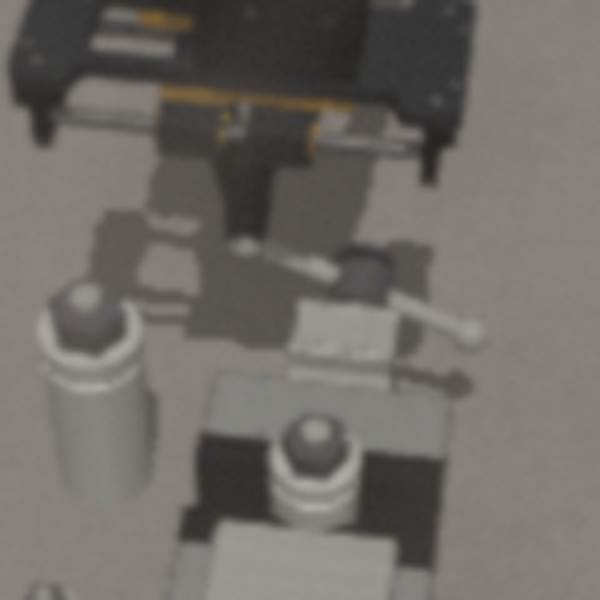

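>>> step_arm(
  slide=[
    [0, 1, 0.7],
    [0, 0, 0.7],
    [0, 0, 0.6],
    [0, 0, 0],
  ],
  twist=[0, 0, 0, 0],
)

```text
time: 18.73
position: [0.5075, -0.0124, 0.1458]
tool_rot: [1.0, -0.025, 0.0, 0.0]
ft_force: [-0.5, -0.5, 3.6]
grip_width: 0.0006
```

>>> step_arm(
  slide=[
    [0, 0.2, 0.5],
    [0, 0.2, 0.5],
    [0, 0, 0],
  ],
  twist=[0, 0, 0],
)

```text
time: 18.98
position: [0.5075, -0.0127, 0.1453]
tool_rot: [1.0, -0.025, 0.0, 0.0]
ft_force: [-1.1, 1.5, 6.3]
grip_width: 0.0003
```

>>> step_arm(
  slide=[
    [0, 0.2, 0.5],
    [0, 0.2, 0.5],
    [0, 0, 0],
  ],
  twist=[0, 0, 0],
)

```text
time: 19.23
position: [0.5075, -0.0132, 0.1444]
tool_rot: [1.0, -0.025, 0.0, 0.0]
ft_force: [-1.8, 0.8, 7.4]
grip_width: 0.0003
```

```bash
python3 q.py
```

```text
t 19.23 pos [507.53 -13.16 144.37] yaw -2.87 tilt 0.05 F [-1.81  0.85  7.35] w 0.3
theta from tip -0.4 ball y -13.0
torque Fz 0.406 clamp 50.0
full torque about axis 0.435
```

>>> step_arm(
  slide=[
    [0, 0.2, 0.5],
    [0, 0.2, 0.5],
    [0, 0.2, 0.5],
    [0, 0.2, 0.5],
    [0, 0, 0],
  ],
  twist=[0, 0, 0, 0, 0],
)

```text
time: 19.65
position: [0.5075, -0.0142, 0.1425]
tool_rot: [1.0, -0.025, 0.0, 0.0]
ft_force: [-2.2, -0.8, 8.3]
grip_width: 0.0002
```

```bash
python3 q.py
```

```text
t 19.65 pos [507.54 -14.17 142.47] yaw -2.86 tilt 0.07 F [-2.19 -0.76  8.26] w 0.2
theta from tip -0.366 ball y -13.7
torque Fz 0.463 clamp 72.0
full torque about axis 0.443
```

>>> step_arm(
  slide=[
    [0, 0.2, 0.5],
    [0, 0.2, 0.5],
    [0, 0.2, 0.5],
    [0, 0.2, 0.5],
    [0, 0, 0],
  ],
  twist=[0, 0, 0, 0, 0],
)

```text
time: 20.07
position: [0.5075, -0.0151, 0.1405]
tool_rot: [1.0, -0.025, 0.001, 0.0]
ft_force: [-2.7, -2.0, 8.2]
grip_width: 0.0004
```

```bash
python3 q.py
```

```text
t 20.07 pos [507.54 -15.12 140.54] yaw -2.85 tilt 0.08 F [-2.66 -2.    8.23] w 0.4
theta from tip -0.332 ball y -14.4
torque Fz 0.467 clamp 73.0
full torque about axis 0.416
```

>>> step_arm(
  slide=[
    [0, -0.2, 0.5],
    [0, -0.2, 0.5],
    [0, 0, 0.5],
    [0, 0, 0.5],
    [0, 0, 0],
  ],
  twist=[0, 0, 0, 0, 0],
)

```text
time: 20.48
position: [0.5076, -0.0157, 0.1388]
tool_rot: [1.0, -0.024, 0.001, 0.002]
ft_force: [-2.7, -4.7, 10.6]
grip_width: 0.0004
```

```bash
python3 q.py; python3 -c "
from b import *
Fs=[]
for i in range(4):
    Fs.append(robot.get_obs()['ft_force']); robot.camera('wrist')
print(np.round(Fs,2),np.mean(Fs,0))
snap('scene','scene14'); balls('scene14')"
```

```text
t 20.48 pos [507.6  -15.74 138.82] yaw -2.78 tilt 0.19 F [-2.66 -4.69 10.6 ] w 0.4
theta from tip -0.301 ball y -15.0
torque Fz 0.607 clamp 128.0
full torque about axis 0.489
[[-2.66 -4.69 10.6 ]
 [-2.73 -5.02 10.82]
 [-3.03 -4.84  9.61]
 [-2.85 -4.6  10.46]] [-2.81998378 -4.78698087 10.37369484]
scene14 152 centre [515.1 -14.2 134.4] top z 159.7 rms 7.25
scene14 60 centre [515.4  96.9  78.4] top z 87.9 rms 2.87
```

>>> step_arm(
  slide=[
    [0, 0.6, 0.3],
    [0, 0.4, 0.4],
    [0, 0.3, 0.5],
    [0, 0.2, 0.5],
    [0, 0.2, 0.5],
    [0, 0, 0],
  ],
  twist=[0, 0, 0, 0, 0, 0],
)

```text
time: 21.23
position: [0.5076, -0.0169, 0.1365]
tool_rot: [1.0, -0.025, 0.001, 0.001]
ft_force: [-1.8, -3.6, 9.4]
grip_width: 0.0005
```

```bash
cat > q2.py <<'E'
from b import *
Fs=[]
for i in range(3):
    Fs.append(robot.get_obs()['ft_force']); robot.camera('wrist')
o,M=st();F=np.mean(Fs,0); tip=o['position'][2]*1000-17
th=np.arcsin((95-(tip-9))/60); by=-60*np.cos(th)
tq=(by*-F[2]-(tip-95)*-F[1])/1000
print('F',F.round(2),'theta',th.round(3),'ball y',(by+42.3).round(1),'tq',tq.round(3),'clamp',((tq-.28)/.00255).round())
E
python3 q2.py
```

```text
t 21.38 pos [507.6  -16.93 136.47] yaw -2.83 tilt 0.13 F [-2.44 -2.35  9.17] w 0.3
F [-2.23 -3.1   9.48] theta -0.261 ball y -15.7 tq 0.474 clamp 76.0
```

>>> step_arm(
  slide=[
    [0, 0.5, 0.4],
    [0, 0.4, 0.4],
    [0, 0.3, 0.4],
    [0, 0.2, 0.4],
    [0, 0, 0],
  ],
  twist=[0, 0, 0, 0, 0],
)

```text
time: 21.8
position: [0.5076, -0.0177, 0.1348]
tool_rot: [1.0, -0.025, 0.001, 0.0]
ft_force: [-1.8, -1.4, 8.3]
grip_width: -0.0001
```

```bash
python3 q2.py
```

```text
t 21.95 pos [507.53 -17.73 134.76] yaw -2.86 tilt 0.09 F [-1.6  -1.52  7.85] w 0.5
F [-1.72 -0.61  8.02] theta -0.231 ball y -16.1 tq 0.455 clamp 68.0
```

>>> step_arm(
  slide=[
    [0, 0.2, 0.5],
    [0, 0.2, 0.5],
    [0, 0.2, 0.5],
    [0, 0.2, 0.5],
  ],
  twist=[0, 0, 0, 0],
)

```text
time: 22.28
position: [0.5076, -0.0185, 0.1328]
tool_rot: [1.0, -0.025, 0.001, 0.0]
ft_force: [-1.8, -0.5, 8.6]
grip_width: 0.0006
```

```bash
python3 q2.py
```

```text
t 22.43 pos [507.61 -18.5  132.78] yaw -2.86 tilt 0.1 F [-2.31 -1.13  8.3 ] w 0.7
F [-1.91 -0.82  8.05] theta -0.198 ball y -16.5 tq 0.456 clamp 69.0
```

>>> step_arm(
  slide=[
    [0, 0.1, 0.5],
    [0, 0.1, 0.5],
  ],
  twist=[0, 0],
)

```text
time: 22.6
position: [0.5076, -0.0188, 0.1318]
tool_rot: [1.0, -0.025, 0.001, 0.0]
ft_force: [-1.4, -1.0, 9.4]
grip_width: 0.0005
```

>>> step_arm(
  slide=[
    [0, 0.1, 0.5],
  ],
  twist=[0],
)

```text
time: 22.68
position: [0.5076, -0.0189, 0.1314]
tool_rot: [1.0, -0.025, 0.001, 0.001]
ft_force: [-1.8, -2.0, 9.6]
grip_width: 0.0006
```

>>> step_arm(
  slide=[
    [0, 0.1, 0.5],
  ],
  twist=[0],
)

```text
time: 22.77
position: [0.5076, -0.0191, 0.1309]
tool_rot: [1.0, -0.025, 0.001, 0.001]
ft_force: [-1.2, -1.1, 10.0]
grip_width: 0.0004
```

```bash
python3 q2.py
```

```text
t 22.92 pos [507.61 -19.1  130.84] yaw -2.85 tilt 0.11 F [-1.78 -1.09  8.68] w 0.3
F [-1.24 -0.81  9.54] theta -0.165 ball y -16.9 tq 0.549 clamp 106.0
```

>>> step_arm(
  slide=[
    [0, 0, -2],
    [0, 0, -5],
    [0, 0, -15],
    [0, 0, -30],
    [0, 0, -30],
    [0, 0, -30],
    [-20, 0, -20],
    [-30, 0, 0],
    [-30, 0, 0],
    [0, 0, 0],
    [0, 0, 0],
  ],
  twist=[0, 0, 0, 0, 0, 0, 0, 0, 0, 0, 0],
)

```text
time: 23.83
position: [0.4255, -0.014, 0.2619]
tool_rot: [1.0, -0.025, -0.0, -0.0]
ft_force: [0.7, 0.6, -0.5]
grip_width: 0.0001
```

```bash
python3 -c "
from b import *
look(20);c=snap('top','top20')
for t in ('wrist20','scene20','top20'): balls(t)
P=cloud(load('wrist20'))
rect(P,(P[...,2]>.139)&(P[...,2]<.152)&(P[...,0]>.54)&(P[...,0]<.63)&(abs(P[...,1]-.04)<.03),'paddle')
P=cloud(c); rect(P,(P[...,2]>.158)&(P[...,2]<.210)&(P[...,0]>.54)&(abs(P[...,1]-.035)<.07),'topjaw')
rect(P,(P[...,2]>.195)&(P[...,2]<.215)&(P[...,0]>.6)&(abs(P[...,1]-.03)<.05),'tube')
"
```

```text
t 23.83 pos [425.54 -14.01 261.92] yaw -2.89 tilt 0.03 F [ 0.75  0.63 -0.48] w 0.1
sjaw [239 175  52  25 789] c [654.5  35.9] size [100.2  51. ] ang 87.83 z 0.1651
sjaw [232 199  29  33 259] c [723.7  -4.7] size [43.7 78.4] ang 61.09 z 0.1661
sjaw [265 201  23  37 302] c [728.1  66.5] size [81.6 41.5] ang 12.24 z 0.1659
tube [254 183  18  17 227] c [692.1  35.5] size [26.9 33.2] ang 23.35 z 0.2009
wrist20 382 centre [510.1 -14.4 105.9] top z 115.9 rms 3.04
wrist20 319 centre [515.6  96.8  86.3] top z 95.5 rms 2.82
scene20 64 centre [509.5 -13.1 105. ] top z 114.9 rms 2.8
scene20 65 centre [515.1  98.2  86. ] top z 95.6 rms 3.08
top20 100 centre [510.2 -13.4 103.7] top z 114.1 rms 3.23
top20 85 centre [515.8  96.9  83.9] top z 94.6 rms 2.36
paddle [ 150    0   56   43 2254] c [579.5  38.8] size [44.5 31. ] ang 87.18 z 0.1443
topjaw [ 234  102   56   77 3416] c [698.6  31.8] size [ 99.8 139.9] ang 87.15 z 0.1657
tube [255 136  15  13 151] c [687.1  31.8] size [24.1 23.5] ang 25.14 z 0.2031
```

View pics/scene20.png

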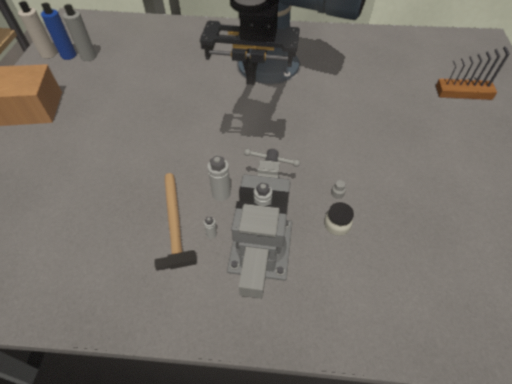

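View pics/top20.png

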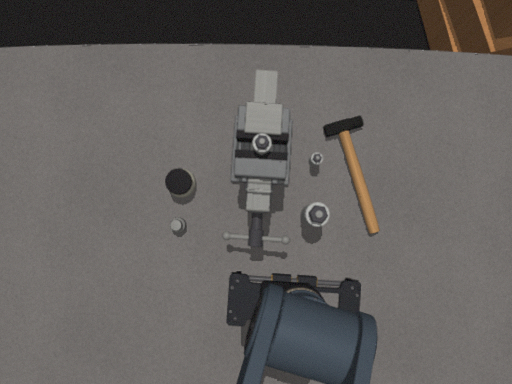

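View pics/scenec20.png

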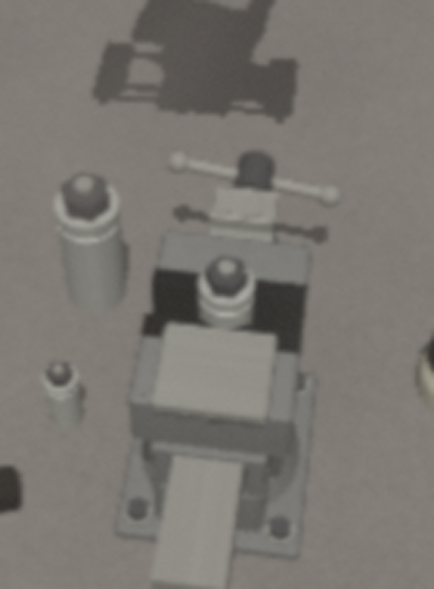

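```bash
python3 -c "
from g import *
st(); print(robot.hand_in())"
```

```text
t 23.98 pos [428.54 -14.87 261.99] yaw -2.87 tilt 0.1 F [ 0.14 -0.25 -0.02] w 0.5
the job is handed in; nothing more can be done
None
```

I clamped the damper in the vise and handed the job in at 24 s of the 64 s allowed. My estimate of the clamping force is 87–95 N, a little above the 80 N asked but inside the 50–110 N range.

- **Lever and slide:** I pressed the lever fully down at about 19 N and slid the front jaw in about 61 mm. I stopped once both grooves bore on the tube, at a push of about 10 N in all, roughly 6 N of it on the tube. Then I let the lever up.
- **Tightening:** I pushed the right ball down, turning the screw from about -0.72 to -0.17 rad, then lifted clear and backed away.

**Last checks:**
- The front jaw moved about 1.4 mm further in during tightening, which fits the screw turn.
- The tube stands upright between the pads, with its top at about 0.203–0.205 m.
- The lever is back up, and the arm was clear with wrist force near zero.
- The jar, socket, mallet and the other two dampers look unmoved.

**Uncertain:** the clamping force comes only from the push on the ball, and those readings were noisy and didn't fully agree. A fit over the whole turn gives about 87 N, and the last few readings alone give about 100 N, with single ones up to 114 N. I did not push again to check, because that would have tightened it further.

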